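Load a culture dish onto the shaker's sprung clamp with the dish lifter

ROBOT

A 6-joint arm with a two-finger parallel gripper is mounted at the origin on a cart in front of the work surface, level with it; the furniture and walls round the work are solid. World frame = base frame: x ahead of the robot, y to its left, z up, the work surface at z = 0. Lengths are in m, angles in rad, forces in N, time in s.
With the tool pointing down it reaches from about 0.35 to 0.85 m from the base axis. Payload 8.1 kg.
Tool frame: the origin (TCP) lies midway between the tips of the shut fingers; the grasp point (between the pads) lies 19 mm behind it; z points along the fingers, y is the line along which they close (so a half turn about z gives the same grasp; the last joint's range is limited). The gripper opens to 85 mm and grips with 20 to 120 N. Pads are 22 mm wide; open, the fingers measure 114 mm over their backs; the gripper's body (76 mm by 85 mm) begins 54 mm behind the grasp point. The pads swing forward as they close: fully open they stand 13 mm farther back than shut.
Start: joints at [-1.364, 0.13, 1.488, -0, 1.523, -0.085], TCP at [0.173, -0.575, 0.194] pointing down, gripper open.
Joint ranges: [-2.96, 2.96], [-0.89, 2.26], [0.02, 2.5], [-1.34, 4.48], [0, 2.73], [-2.66, 2.66]. Speed limits (rad/s): [2.39, 2.39, 2.79, 3.14, 3.14, 3.14].

INTERFACE

Orientations are given as a unit quaternion [w, x, y, z].
In Python, from rig import telemetry, eyes, manip gives the robot as it stands.
- The arm moves only by the shell command python3 -m crank 'ROWS' [FORCE]. ROWS is JSON, a list of rows, each an object of numbers: "grip": the finger opening in cm, from 0 to 8.54; "x", "y", "z": the shift along the world's x, y, z in cm; "yaw": the turn about the world's z in degrees. In form: [{"grip": .., "x": .., "y": .., "z": .., "yaw": ..}, ...]. A call has exactly 8 rows; each row is the pose to reach, as a shift and turn from the pose commanded when the call began; what a row does not reach only later rows make up. A row lasts 1/10 s, in which the tool goes at most 50 mm and 8.59 degrees, less where a joint would pass 70% of its speed; a pose out of reach is approached as far as the arm can. A call with a gripper value outside its range is refused whole. The fingers move at their own pace and stop on an object; FORCE is the grip in N (left out, the last holds). Time passes only in rows, so rows that repeat a pose let the fingers close, or fill a call up. It gives the time, the measured TCP pose, the force, the opening and the grip force at its end, in the units of the state.
- telemetry.observe(): the state, without advancing time (a new reading comes with each control period).
- eyes.grab_frame(name): name is "side" or "top" or "wrist"; returns the picture (480x640x3 uint8, red, green, blue); there is no depth.
- eyes.camera_info(name): a dict with "mtx" (3x3 intrinsics, pixels), "distortion" ([k1, k2, p1, p2, k3] as OpenCV has them; the pictures are not rectified), "world_to_cam" (4x4, takes a point from world to camera coordinates). Camera axes: x right, y down, z forward; pixel columns grow to the right and rows downward; lengths in m; the calibration is good to about 2 mm. A picture is of the moment at which its call begins: read the wrist's pose just before it. camera_info takes no time and is no camera call; for the wrist camera it gives the pose at the moment of the call.
- manip.sign_off(): hands the job in; it is judged then, once.
The state is a dict: "time": time; "qpos": joint angles; "qd": joint speeds; "effort": joint torques, N m; "eef_pos": TCP position; "tcp_rot": TCP orientation; "wrist_force": force on the tool from outside, world axes, zero at the start; "ft_torque": the same for the moment, N m; "gripper_width": opening from 0.0 (shut) to 1.0 (fully open); "grasp_force": force on a finger pad.
Only numpy, scipy, OpenCV 4.12 (cv2) and the standard library are available. Lean on these libraries where they do the work, as an engineer would, in place of code of your own. Each camera call takes 0.05 s, during which the arm holds its last target. There are 200 camera calls.

TASK

Pick up the dish lifter from the blue mat, slide its blade under the pink culture dish on the steel stand and carry the dish level to the shaker. With the dish on the blade, nose it gently against the sprung roller, push the roller back just far enough (not hard against its end stop) for the dish to go down behind the two front pegs, and leave it clamped flat on the rails. Then draw the lifter out and stand it back on the blue mat; keep the dish level and your fingers off it, and do not disturb the other things.

Things in the scene. Friction and masses are not known exactly. Their poses are not given: they have to be found in the camera images.
- lifter_grip (a point): Grip point of the loose dish lifter (150 g): centre of its black upright handle plate, 46 mm long (along x), 12 mm thick (y), reaching 24 mm above and 32 mm below this point. x points along the blade to its tip, z up. The steel blade's underside, on which the lifter stands, is 52 mm below this point; its tip is 108 mm ahead of it, its rear end 27 mm behind
- lifter_cradle (a point): Point on the upper face of the lifter's blade over which a carried dish has its centre when it touches both heel tabs; 78 mm ahead of the grip point. Blade 3 mm thick, 44 mm wide from tabs to tip; tip 30 mm ahead of this point. The two heel tabs, 10 mm high above the blade's face and 16 mm to each side of its middle, stand 47 mm behind this point. Axes as the grip point's
- dish_centre (a point): Centre (half-way up) of the loose covered glass dish with pink set medium, round, diameter 100 mm, 26 mm high, 160 to 240 g; z up. It stands on the stand at the start
- stand: Fixed steel levelling stand under the dish. Origin on the worktop under its middle; x lengthwise, z up. Two rails along x, 90 mm long, 7 mm wide, 66 mm apart between centres, tops 16 mm above the worktop, carry the dish. The space between them is open from the -x end (robot's side) and down to the worktop, up to a low crossbar 38 mm beyond the middle
- shaker: Fixed white bench shaker, housing 200 x 180 mm. Origin on the worktop under its middle; x points from its control panel (robot's side) to its back, z up. The aluminium deck on it, top 80 mm above the worktop, carries the dish clamp (rails, pegs, roller). The deck stopped anywhere within 20 mm either way along x; this shift is not reported, so see or feel it. Pushing does not move the deck
- shaker_nest (a point): Where the middle of the clamped dish's underside would lie if the deck were at mid-stroke, at rail-top height, 92 mm above the worktop; the true place is up to 20 mm off along the shaker's x (axes as the shaker's). Two rails along x, 8 mm wide, 66 mm apart between centres, 12 mm above the deck, carry the dish; the blade fits into the gap between them, which is open towards -x
- pegs_mid (a point): Midway between the tops of the two front pegs if the deck were at mid-stroke (true place up to 20 mm off along x). Steel pegs with 8 mm heads, 64 mm apart between centres, tops 6 mm above the rails, 43.5 mm before the nest's middle. The dish must pass over them and go down behind them. Axes as the shaker's
- roller_mid (a point): Middle of the black roller's axis if the deck were at mid-stroke (true place up to 20 mm off along x). Roller 12 mm thick, 60 mm long, axis 15 mm above rail tops; it turns freely and springs back along x: 3 N at first touch, 0.15 N more per mm, end stop at 12 mm. A clamped dish holds it 7.5 mm back; push it 9 to 11 mm back to let the dish down behind the pegs
- mat: Fixed blue mat, 190 mm (x) by 90 mm (y), 3 mm thick; origin under its middle on the worktop, z up. The lifter stands on it at the start and goes back on it, its blade's middle within 100 mm of the mat's middle
- dropper_bottle: Amber dropper bottle with black teat, diameter 34 mm, 84 mm high, loose, behind the work; leave it alone. Origin at its foot
- flask: Conical flask, diameter 67 mm, 108 mm high, loose, to the right of the shaker; leave it alone. Origin at its foot
- lifter: The dish lifter as a whole; origin on the blade's underside, 78 mm ahead of and 52 mm below the grip point; axes as the grip point's
- dish: The dish as a whole; origin at the middle of its underside, z up
There are look-alikes about, which are no part of the job. There is more than one size of the dish; the job needs the largest.

How it is judged:
By the outcome, as a careful person would: the job done as asked, in the order asked, and still so for the second after the job is handed in, with the robot touching nothing.
It also fails if it takes over 72 s, if anything falls off the work surface, if the arm or the gripper's body presses on something with over 40 N, if the wrist force passes 120 N, or if a joint passes its speed limit or range.

## Working session

There is one attempt and no reset: what is moved stays moved. The work goes in short steps, Python scripts to look and compute and a shell command to move; the robot and the scene stay as the last step left them, time stands still between calls to the robot, and variables do not carry over. Pictures are saved under pics/ and viewed, at most 10 in all, crops included, and the job is handed in when it is done.

```bash
ls; mkdir -p pics; python3 - <<'E'
from rig import telemetry, eyes
import cv2
s=telemetry.observe(); print(s)
for n in("top","side"):
    cv2.imwrite(f"pics/{n}0.png",eyes.grab_frame(n)[:,:,::-1]); i=eyes.camera_info(n); print(n,i)
E
```

```text
pics
{'time': 0.0, 'qpos': array([-1.36441690e+00,  1.31140042e-01,  1.48927904e+00,  6.23863148e-06,
        1.52297029e+00, -8.54218692e-02]), 'qd': array([-7.11294689e-04, -1.07653272e-03,  7.45613720e-04, -1.29312583e-03,
        9.25066549e-05,  5.15660795e-04]), 'effort': array([-1.43271977e-04, -5.69404435e+01, -5.00547159e+01, -2.67096984e-04,
        1.50760717e-02,  1.76667163e-05]), 'eef_pos': array([ 0.17249399, -0.57404089,  0.19315722]), 'tcp_rot': array([-8.96907082e-04,  9.89374990e-01,  1.45383361e-01, -5.11887589e-05]), 'wrist_force': array([ 0.41264231,  0.72216729, -0.61239212]), 'ft_torque': array([-0.00516648,  0.00570335, -0.03701745]), 'grasp_force': 0.0, 'gripper_width': 1.0018403614681877}
top {'mtx': array([[437.22772212,   0.        , 314.03825045],
       [  0.        , 437.22772212, 242.07172862],
       [  0.        ,   0.        ,   1.        ]]), 'distortion': array([-0.06866171,  0.        ,  0.        ,  0.        ,  0.        ]), 'world_to_cam': array([[-0.01284888, -0.9993849 , -0.03263028, -0.18482799],
       [-0.98641569,  0.01801321, -0.1632777 ,  0.57769787],
       [ 0.16376504,  0.03008909, -0.98604039,  1.19498678],
       [ 0.        ,  0.        ,  0.        ,  1.        ]])}
side {'mtx': array([[560.43954048,   0.        , 311.9545642 ],
       [  0.        , 560.43954048, 237.12453747],
       [  0.        ,   0.        ,   1.        ]]), 'distortion': array([-0.03714131,  0.        ,  0.        ,  0.        ,  0.        ]), 'world_to_cam': array([[ 0.99973997,  0.02216571,  0.00535425, -0.56825907],
       [ 0.01539884, -0.48306454, -0.87544933, -0.04618677],
       [-0.01681851,  0.87530414, -0.48328026,  1.38235095],
       [ 0.        ,  0.        ,  0.        ,  1.        ]])}
```

View pics/top0.png

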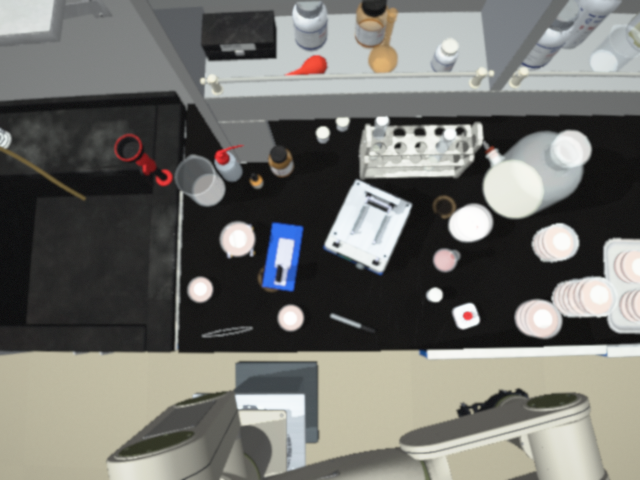

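View pics/side0.png

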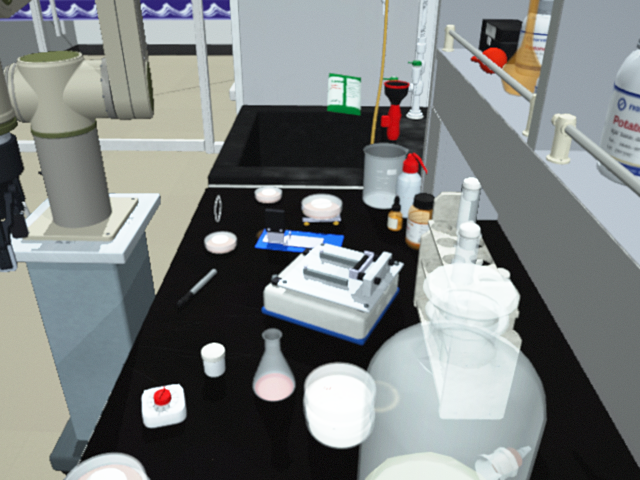

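The top view shows the largest dish on its stand at about (238,238), the mat and lifter at (283,257), the shaker at (369,226) and the flask at (446,260). I'll take enlarged crops to measure from.

```bash
cat > h.py <<'E'
import numpy as np, cv2
from rig import eyes, telemetry
def ray(n,uv,info=None):
    i=info or eyes.camera_info(n); T=i["world_to_cam"]
    p=cv2.undistortPoints(np.array(uv,float).reshape(-1,1,2),i["mtx"],i["distortion"]).reshape(-1,2)
    d=np.c_[p,np.ones(len(p))]@T[:3,:3]; c=-T[:3,:3].T@T[:3,3]; return c,d
def onz(n,uv,z,info=None):
    c,d=ray(n,uv,info); return c+d*((z-c[2])/d[:,2])[:,None]
def proj(n,P,info=None):
    i=info or eyes.camera_info(n); T=i["world_to_cam"]
    return cv2.projectPoints(np.array(P,float).reshape(-1,1,3),cv2.Rodrigues(T[:3,:3])[0],T[:3,3],i["mtx"],i["distortion"])[0].reshape(-1,2)
E
python3 - <<'E'
import cv2,numpy as np
from h import *
t=cv2.imread("pics/top0.png"); s=cv2.imread("pics/side0.png")
a=cv2.resize(t[180:280,210:420],None,fx=3.8,fy=3.8,interpolation=cv2.INTER_CUBIC)
b=cv2.resize(s[180:345,240:410],None,fx=1.7,fy=1.7,interpolation=cv2.INTER_CUBIC)
cv2.imwrite("pics/topc.png",a)
cv2.imwrite("pics/sidec.png",cv2.resize(s[180:350,240:420],None,fx=3.5,fy=3.5,interpolation=cv2.INTER_CUBIC))
hsv=cv2.cvtColor(t,cv2.COLOR_BGR2HSV)
m=cv2.inRange(hsv,(105,150,80),(125,255,255)); m[:, :255]=0; m[:,310:]=0
pts=cv2.findNonZero(m); r=cv2.minAreaRect(pts); bx=cv2.boxPoints(r); P=onz("top",bx,.003); print("mat",P.round(3),P.mean(0).round(3))
E
```

```text
mat [[ 0.453 -0.036  0.003]
 [ 0.649 -0.066  0.003]
 [ 0.632 -0.163  0.003]
 [ 0.437 -0.131  0.003]] [ 0.543 -0.099  0.003]
```

View pics/topc.png

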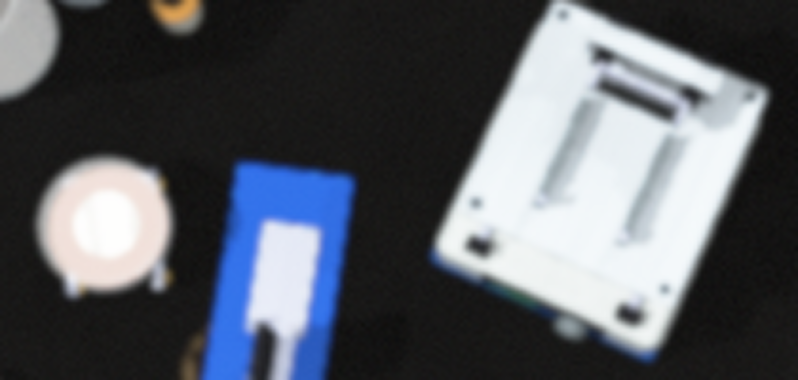

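View pics/sidec.png

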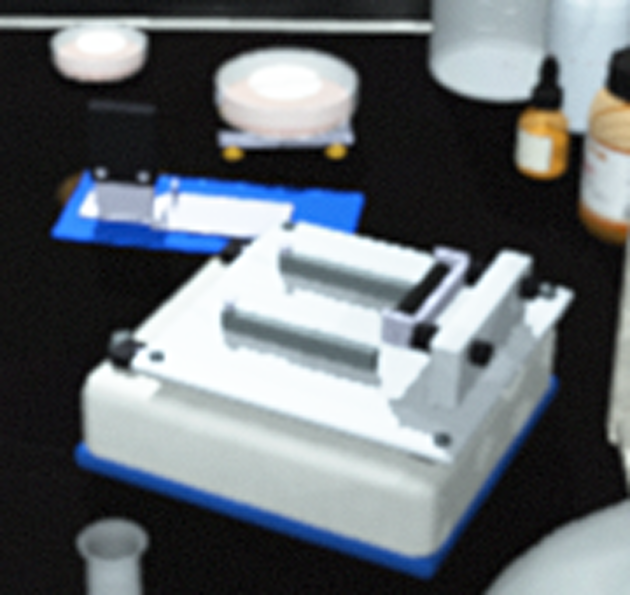

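The top crop shows the dish (105,225), the stand's rail ends (73,290) and (160,280), the lifter blade (262..320, 220..340), the deck rails (597,95)–(545,200) and (685,130)–(628,240), and the pegs at the rails' near ends. In the side crop the handle's top edge runs from (88,102) to (157,106).

```bash
python3 - <<'E'
from h import *
T=lambda a:(np.array(a,float)+.5)/3.8-.5+[210,180]
S=lambda a:(np.array(a,float)+.5)/3.5-.5+[240,180]
ang=lambda a,b:np.degrees(np.arctan2(*(b-a)[1::-1]))
np.set_printoptions(precision=4,suppress=True)
print("dish top-rim",onz("top",T([[105,225]]),.040), "side",onz("side",S([[287,80]]),.042))
p=onz("top",T([[73,290],[160,280]]),.014);print("standends",p,ang(p[0],p[1])+90,np.linalg.norm(p[1]-p[0]))
b=onz("top",T([[262,220],[320,227],[305,338],[247,330]]),.006);print("blade",b,ang((b[2]+b[3])/2,(b[0]+b[1])/2),"tip",(b[0]+b[1])/2)
h=onz("side",S([[88,102],[157,106]]),.079);print("handle top",h,ang(h[0],h[1]),h.mean(0))
q=onz("top",T([[562,14],[748,95],[665,288],[476,202]]),.081);print("screws",q,q.mean(0),ang(q[2],q[1]),ang(q[3],q[0]))
r=onz("top",T([[597,95],[545,200],[685,130],[628,240]]),.092);print("rails",r,ang(r[1],r[0]),ang(r[3],r[2]))
r=onz("side",S([[285,258],[225,318]]),.09);print("rail near ends side",r,ang(r[1],r[0])-90,np.linalg.norm(r[1]-r[0]))
# roller crossframe side, housing blue base at z~0
r=onz("side",S([[78,455],[430,570],[557,385]]),.0);print("base",r,ang(r[0],r[1]),ang(r[1],r[2]),(r[0]+r[2])/2)
E
```

```text
dish top-rim [[0.5889 0.0268 0.04  ]] side [[0.5914 0.0226 0.042 ]]
standends [[ 0.5433  0.0563  0.014 ]
 [ 0.55   -0.011   0.014 ]] 5.619913747881029 0.06759066573766359
blade [[ 0.5966 -0.0886  0.006 ]
 [ 0.5903 -0.1335  0.006 ]
 [ 0.5045 -0.1215  0.006 ]
 [ 0.5113 -0.077   0.006 ]] -7.808672716521407 tip [ 0.5934 -0.111   0.006 ]
handle top [[ 0.4643 -0.0925  0.079 ]
 [ 0.5088 -0.0969  0.079 ]] -5.598795808005403 [ 0.4866 -0.0947  0.079 ]
screws [[ 0.7337 -0.3192  0.081 ]
 [ 0.6695 -0.4533  0.081 ]
 [ 0.5283 -0.387   0.081 ]
 [ 0.5936 -0.2527  0.081 ]] [ 0.6313 -0.3531  0.081 ] -25.16295493511223 -25.38634759959138
rails [[ 0.6688 -0.3419  0.092 ]
 [ 0.592  -0.3021  0.092 ]
 [ 0.6416 -0.4045  0.092 ]
 [ 0.5619 -0.3605  0.092 ]] -27.430324508028804 -28.911638543867493
rail near ends side [[ 0.592  -0.3036  0.09  ]
 [ 0.5616 -0.3653  0.09  ]] -26.22425546174025 0.06878890728577293
base [[ 0.4821 -0.3634  0.    ]
 [ 0.6665 -0.454   0.    ]
 [ 0.7481 -0.2887  0.    ]] -26.165190435192038 63.70275026118085 [ 0.6151 -0.3261  0.    ]
```

```bash
python3 -m crank '[{"grip":5,"x":2.5,"y":3.8,"z":0,"yaw":-3},{"grip":5,"x":5,"y":7.6,"z":0,"yaw":-6},{"grip":5,"x":7.5,"y":11.4,"z":0,"yaw":-9},{"grip":5,"x":10,"y":15.2,"z":0,"yaw":-12},{"grip":5,"x":12.5,"y":19,"z":0,"yaw":-15},{"grip":5,"x":15,"y":22.8,"z":0,"yaw":-18},{"grip":5,"x":17.5,"y":26.6,"z":0,"yaw":-21},{"grip":5,"x":20,"y":30.4,"z":0,"yaw":-24}]' 40; python3 -m crank '[{"grip":5,"x":2.5,"y":3.8,"z":0,"yaw":0},{"grip":5,"x":5,"y":7.6,"z":-0.5,"yaw":0},{"grip":5,"x":7.5,"y":11.4,"z":-1,"yaw":0},{"grip":5,"x":9.5,"y":14.5,"z":-2,"yaw":0},{"grip":5,"x":11.4,"y":17.4,"z":-3,"yaw":0},{"grip":5,"x":11.4,"y":17.4,"z":-4,"yaw":0},{"grip":5,"x":11.4,"y":17.4,"z":-4,"yaw":0},{"grip":5,"x":11.4,"y":17.4,"z":-4,"yaw":0}]'
python3 - <<'E'
from h import *
i=eyes.camera_info("wrist");s=telemetry.observe();f=eyes.grab_frame("wrist");cv2.imwrite("pics/w1.png",f[:,:,::-1]);import pickle;pickle.dump((i,s),open("w1.pkl","wb"));print(s["eef_pos"],s["tcp_rot"],i)
for P in [(.4866,-.0955,.055),(.594,-.111,.006),(.590,.026,.042)]: print(proj("wrist",P,i))
E
```

```text
time: 0.9
eef_pos: [0.3731, -0.2688, 0.1939]
tcp_rot: [-0.0, 0.998, -0.065, -0.0]
wrist_force: [1.0, -0.5, -1.0]
gripper_width: 0.589
grasp_force: 0.0
time: 1.7
eef_pos: [0.4859, -0.0971, 0.1539]
tcp_rot: [0.0, 0.998, -0.064, -0.001]
wrist_force: [-1.0, -0.9, 0.4]
gripper_width: 0.587
grasp_force: 0.0
[ 0.48594229 -0.09714981  0.15385631] [ 5.62824002e-05  9.97968563e-01 -6.37052871e-02 -6.17511104e-04] {'mtx': array([[355.11210456,   0.        , 314.73619233],
       [  0.        , 355.11210456, 237.83348986],
       [  0.        ,   0.        ,   1.        ]]), 'distortion': array([0.02428738, 0.        , 0.        , 0.        , 0.        ]), 'world_to_cam': array([[-1.26682046e-01, -9.91943348e-01,  2.32638771e-04,
        -3.52961078e-02],
       [-9.50881457e-01,  1.21504765e-01,  2.84712218e-01,
         4.47784755e-01],
       [-2.82446658e-01,  3.58467144e-02, -9.58613008e-01,
         4.80572264e-01],
       [ 0.00000000e+00,  0.00000000e+00,  0.00000000e+00,
         1.00000000e+00]])}
[[312.01854768 224.39665043]]
[[314.22056615  86.23265111]]
[[137.50613823 109.7993335 ]]
```

View pics/w1.png

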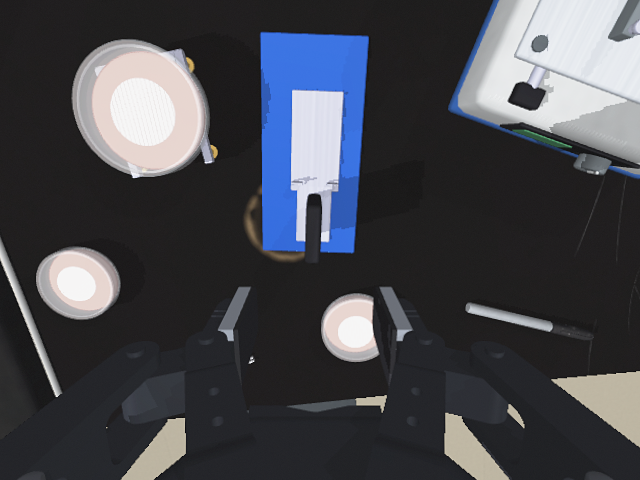

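The wrist view shows the blade corners at (292,91), (343,93), (338,188) and (291,188), the handle at (314,200–260), and the dish with rim centre near (140,108). The stand's rail ends are at (208,160) and (137,175), with far ends at (97,70) and (178,53). A small look-alike dish is at (352,328).

```bash
python3 - <<'E'
from h import *
import pickle
i,s=pickle.load(open("w1.pkl","rb")); np.set_printoptions(precision=4,suppress=True)
ang=lambda a,b:np.degrees(np.arctan2(*(b-a)[1::-1]))
f=cv2.imread("pics/w1.png"); 
b=onz("wrist",[[292,91],[343,93],[338,188],[291,188]],.006,i);m=(b[0]+b[1])/2;n=(b[2]+b[3])/2;print(b,"yaw",ang(n,m),"tip",m,"w",np.linalg.norm(b[0]-b[1]))
g=m+(n-m)/np.linalg.norm(n-m)*.108;print("grip",g)
h=onz("wrist",[[314,196],[313,262]],.079,i);print("handle top",h,ang(h[1],h[0]))
print("small dish",onz("wrist",[[350,328]],.012,i))
r=onz("wrist",[[208,160],[137,175],[97,70],[178,53]],.015,i);print("stand",r,ang(r[0],r[3]),ang(r[1],r[2]))
# pink fit
hsv=cv2.cvtColor(f,cv2.COLOR_BGR2HSV)
k=((f[:,:,2].astype(int)-f[:,:,0]>12)&(f[:,:,2]>150)).astype(np.uint8); k[:,230:]=0;k[200:]=0
c=max(cv2.findContours(k,0,2)[0],key=cv2.contourArea);e=cv2.fitEllipse(c);print(e,onz("wrist",[e[0]],.036,i))
# outer top rim: gray threshold
cv2.imwrite("pics/k.png",k*255)
# check by predicted rim
E
```

```text
[[ 0.5927 -0.0917  0.006 ]
 [ 0.5856 -0.1347  0.006 ]
 [ 0.5055 -0.1218  0.006 ]
 [ 0.511  -0.0788  0.006 ]] yaw -9.091563874736067 tip [ 0.5891 -0.1132  0.006 ] w 0.04356129187295341
grip [ 0.4825 -0.0962  0.006 ]
handle top [[ 0.5134 -0.1006  0.079 ]
 [ 0.4633 -0.0934  0.079 ]] -8.173197028806923
small dish [[ 0.3628 -0.1181  0.012 ]]
stand [[ 0.5456 -0.0111  0.015 ]
 [ 0.5405  0.0535  0.015 ]
 [ 0.6262  0.0621  0.015 ]
 [ 0.6307 -0.0055  0.015 ]] 3.7846791942247044 5.7710806790356814
((144.67161560058594, 109.59599304199219), (101.37296295166016, 121.43682098388672), 154.279052734375) [[0.5902 0.0232 0.036 ]]
```

```bash
python3 -m crank '[{"grip":5,"x":-0.1,"y":0.1,"z":-2.5,"yaw":-1.3},{"grip":5,"x":-0.1,"y":0.1,"z":-5,"yaw":-1.3},{"grip":5,"x":-0.1,"y":0.1,"z":-7.5,"yaw":-1.3},{"grip":5,"x":-0.1,"y":0.1,"z":-9.5,"yaw":-1.3},{"grip":5,"x":-0.1,"y":0.1,"z":-11,"yaw":-1.3},{"grip":5,"x":-0.1,"y":0.1,"z":-11.8,"yaw":-1.3},{"grip":3,"x":-0.1,"y":0.1,"z":-11.8,"yaw":-1.3},{"grip":2,"x":-0.1,"y":0.1,"z":-11.8,"yaw":-1.3}]' 70; python3 -m crank '[{"grip":0,"z":0},{"grip":0,"z":0},{"grip":0,"z":0},{"grip":0,"z":0},{"grip":0,"z":0},{"grip":0,"z":0},{"grip":0,"z":0},{"grip":0,"z":0}]' 70
```

```text
time: 2.55
eef_pos: [0.4862, -0.0963, 0.0372]
tcp_rot: [0.0, 0.997, -0.075, 0.001]
wrist_force: [-0.2, 0.8, 0.0]
gripper_width: 0.254
grasp_force: 0.0$[0]: bad value
```

```bash
python3 -m crank '[{"grip":0.5,"x":0,"y":0,"z":0,"yaw":0},{"grip":0.5,"x":0,"y":0,"z":0,"yaw":0},{"grip":0.5,"x":0,"y":0,"z":0,"yaw":0},{"grip":0.5,"x":0,"y":0,"z":0,"yaw":0},{"grip":0.5,"x":0,"y":0,"z":0,"yaw":0},{"grip":0.5,"x":0,"y":0,"z":0,"yaw":0},{"grip":0.5,"x":0,"y":0,"z":0,"yaw":0},{"grip":0.5,"x":0,"y":0,"z":0,"yaw":0}]' 80
```

```text
time: 3.35
eef_pos: [0.4867, -0.0961, 0.0377]
tcp_rot: [0.0, 0.997, -0.075, 0.001]
wrist_force: [-2.3, -0.5, 7.0]
gripper_width: 0.101
grasp_force: 78.6
```

```bash
python3 -m crank '[{"grip":0.5,"x":0,"y":0,"z":1,"yaw":0},{"grip":0.5,"x":0,"y":0,"z":3,"yaw":0},{"grip":0.5,"x":0,"y":0,"z":6,"yaw":0},{"grip":0.5,"x":-1.5,"y":2,"z":7,"yaw":3},{"grip":0.5,"x":-3,"y":5,"z":8,"yaw":7},{"grip":0.5,"x":-5,"y":8,"z":8,"yaw":11},{"grip":0.5,"x":-6.2,"y":10.7,"z":8,"yaw":13.4},{"grip":0.5,"x":-6.2,"y":10.7,"z":8,"yaw":13.4}]' 110
python3 - <<'E'
from h import *
i=eyes.camera_info("wrist");s=telemetry.observe();f=eyes.grab_frame("wrist");cv2.imwrite("pics/w2.png",f[:,:,::-1]);import pickle;pickle.dump((i,s),open("w2.pkl","wb"));print(s["eef_pos"],s["tcp_rot"])
E
```

```text
time: 4.15
eef_pos: [0.4223, 0.014, 0.1166]
tcp_rot: [-0.001, 0.999, 0.044, 0.0]
wrist_force: [0.1, -0.4, -2.1]
gripper_width: 0.083
grasp_force: 103.2
[0.42231715 0.01399375 0.11663723] [-5.71420397e-04  9.99026561e-01  4.41089847e-02  4.80931085e-05]
```

View pics/w2.png

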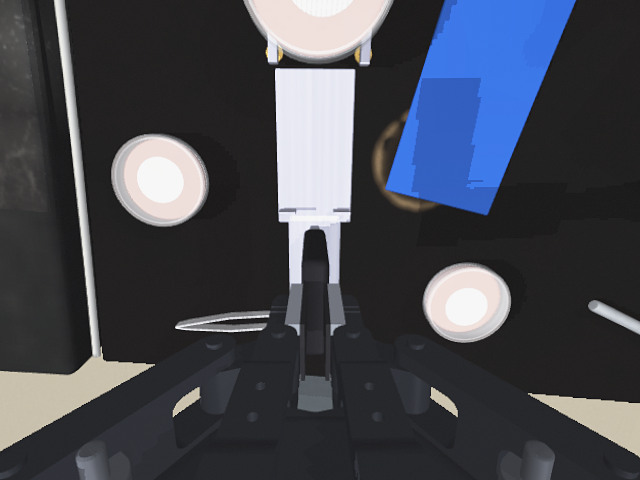

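The wrist view shows the lifter level in hand, with blade tip corners at (275,69) and (355,69). The stand's rail ends are at (274,62) and (364,62), and the dish is just ahead.

```bash
python3 - <<'E'
from h import *
import pickle
i,s=pickle.load(open("w2.pkl","rb")); np.set_printoptions(precision=4,suppress=True)
ang=lambda a,b:np.degrees(np.arctan2(*(b-a)[1::-1]))
b=onz("wrist",[[275,69],[355,69],[350,212],[279,212]],.085,i);m=(b[0]+b[1])/2;n=(b[2]+b[3])/2
t=s["eef_pos"];q=s["tcp_rot"];ty=2*np.degrees(np.arctan2(q[2],q[1]))
u=(m-n)[:2]/np.linalg.norm((m-n)[:2]);print("tip",m,"w",np.linalg.norm(b[0]-b[1]),np.linalg.norm(b[2]-b[3]),"len",np.linalg.norm(m-n),"yaw",ang(n,m),"tool",ty,"tip rel along/lat",(m[:2]-t[:2])@u,np.cross(u,m[:2]-t[:2]))
r=onz("wrist",[[274,63],[364,62]],.015,i);print("rail ends",r,r.mean(0),ang(r[1],r[0])-90,np.linalg.norm(r[0]-r[1]))
f=cv2.imread("pics/w2.png").astype(int)
k=((f[:,:,2]-f[:,:,0]>12)&(f[:,:,2]>150)).astype(np.uint8);k[:,:240]=0;k[:,420:]=0;k[80:]=0
c=max(cv2.findContours(k,0,1)[0],key=cv2.contourArea).reshape(-1,2);c=c[c[:,1]>3]
P=onz("wrist",c,.036,i)[:,:2];A=np.c_[2*P,np.ones(len(P))];x=np.linalg.lstsq(A,(P**2).sum(1),rcond=None)[0];print("pink centre",x[:2],"R",np.sqrt(x[2]+x[:2]@x[:2]))
E
```

```text
tip [0.5262 0.0228 0.085 ] w 0.04325895094326948 0.0430645683381386 len 0.07885868833214105 yaw 4.871139037250995 tool 5.056158601433366 tip rel along/lat 0.10425545206966894 -4.0348580411004795e-05
rail ends [[ 0.5383  0.0534  0.015 ]
 [ 0.5446 -0.0107  0.015 ]] [0.5415 0.0213 0.015 ] 5.625829344565233 0.06447167125598742
pink centre [0.5699 0.0251] R 0.027485956288223038<stdin>:7: DeprecationWarning: Arrays of 2-dimensional vectors are deprecated. Use arrays of 3-dimensional vectors instead. (deprecated in NumPy 2.0)
```

```bash
python3 -m crank '[{"grip":0.5,"x":0,"y":-0.35,"z":-2,"yaw":0},{"grip":0.5,"x":0,"y":-0.35,"z":-4,"yaw":0},{"grip":0.5,"x":0,"y":-0.35,"z":-5.5,"yaw":0},{"grip":0.5,"x":0,"y":-0.35,"z":-6.8,"yaw":0},{"grip":0.5,"x":0,"y":-0.35,"z":-7.3,"yaw":0},{"grip":0.5,"x":0,"y":-0.35,"z":-7.3,"yaw":0},{"grip":0.5,"x":0,"y":-0.35,"z":-7.3,"yaw":0},{"grip":0.5,"x":0,"y":-0.35,"z":-7.3,"yaw":0}]'
python3 - <<'E'
from h import *
i=eyes.camera_info("wrist");s=telemetry.observe();f=eyes.grab_frame("wrist");cv2.imwrite("pics/w3.png",f[:,:,::-1]);import pickle;pickle.dump((i,s),open("w3.pkl","wb"));print(s["eef_pos"],s["tcp_rot"])
E
```

```text
time: 5.0
eef_pos: [0.4245, 0.0077, 0.0441]
tcp_rot: [0.0, 0.999, 0.042, 0.001]
wrist_force: [0.3, -0.0, -1.7]
gripper_width: 0.087
grasp_force: 103.1
[0.42445872 0.00773695 0.04411964] [1.17785397e-04 9.99117506e-01 4.19950813e-02 7.79594236e-04]
```

View pics/w3.png

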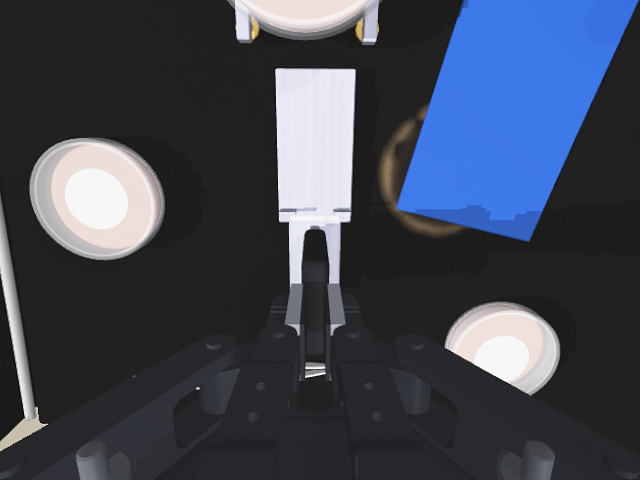

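The rails' near ends are at (244,42) and (370,42), so their middle is at column 307. The blade's middle is at column 315, so it must go about 4 mm left.

```bash
python3 - <<'E'
from h import *
import pickle
i,s=pickle.load(open("w3.pkl","rb")); np.set_printoptions(precision=4,suppress=True)
t=s["eef_pos"];q=s["tcp_rot"];a=2*np.arctan2(q[2],q[1]);u=np.array([np.cos(a),np.sin(a)]);v=np.array([-u[1],u[0]])
print(t,np.degrees(a))
for n,uv,z in [("railL",[244,42],.014),("railR",[370,42],.014),("tipL",[276,69],.0125),("tipR",[355,69],.0125),("tabL",[279,212],.0125),("tabR",[351,212],.0125),("dishnear_toprim",[307,39],.042),("dishnear_mid",[307,39],.030)]:
    d=onz("wrist",[uv],z,i)[0][:2]-t[:2];print(n,d@u,d@v)
E
```

```text
[0.4245 0.0077 0.0441] 4.813698938066792
railL 0.1168508194103164 0.03690442608735677
railR 0.11691647193274014 -0.029357837813068173
tipL 0.10430412088908443 0.020664429945105874
tipR 0.10432228901661487 -0.022080368733426975
tabL 0.02542158212658368 0.021349306545719874
tabR 0.025437144007084213 -0.02232579043750327
dishnear_toprim 0.11204633297507686 0.00323695819372762
dishnear_mid 0.11474598906323512 0.0034670290980753945
```

```bash
python3 -m crank '[{"grip":0.5,"x":0,"y":0.44,"z":0,"yaw":0},{"grip":0.5,"x":0,"y":0.44,"z":0,"yaw":0},{"grip":0.5,"x":1,"y":0.52,"z":0,"yaw":0},{"grip":0.5,"x":2,"y":0.6,"z":0,"yaw":0},{"grip":0.5,"x":3,"y":0.69,"z":0,"yaw":0},{"grip":0.5,"x":4,"y":0.77,"z":0,"yaw":0},{"grip":0.5,"x":4,"y":0.77,"z":0,"yaw":0},{"grip":0.5,"x":4,"y":0.77,"z":0,"yaw":0}]'
python3 -m crank '[{"grip":0.5,"x":1,"y":0.08,"z":0,"yaw":0},{"grip":0.5,"x":2,"y":0.17,"z":0,"yaw":0},{"grip":0.5,"x":2.8,"y":0.24,"z":0,"yaw":0},{"grip":0.5,"x":3.4,"y":0.29,"z":0,"yaw":0},{"grip":0.5,"x":3.9,"y":0.33,"z":0,"yaw":0},{"grip":0.5,"x":4.2,"y":0.36,"z":0,"yaw":0},{"grip":0.5,"x":4.2,"y":0.36,"z":0,"yaw":0},{"grip":0.5,"x":4.2,"y":0.36,"z":0,"yaw":0}]'
python3 - <<'E'
from h import *
i=eyes.camera_info("wrist");s=telemetry.observe();f=eyes.grab_frame("wrist");cv2.imwrite("pics/w4.png",f[:,:,::-1]);import pickle;pickle.dump((i,s),open("w4.pkl","wb"));print(s["eef_pos"],s["tcp_rot"])
E
```

```text
time: 5.85
eef_pos: [0.4635, 0.0156, 0.043]
tcp_rot: [-0.0, 0.999, 0.042, -0.0]
wrist_force: [-0.8, -1.0, -1.4]
gripper_width: 0.088
grasp_force: 103.2
time: 6.65
eef_pos: [0.5054, 0.0192, 0.0431]
tcp_rot: [-0.0, 0.999, 0.042, -0.0]
wrist_force: [0.1, 0.6, -1.6]
gripper_width: 0.081
grasp_force: 103.2
[0.50541329 0.01916084 0.04307499] [-1.22334675e-05  9.99115998e-01  4.20378622e-02 -2.03548983e-04]
```

View pics/w4.png

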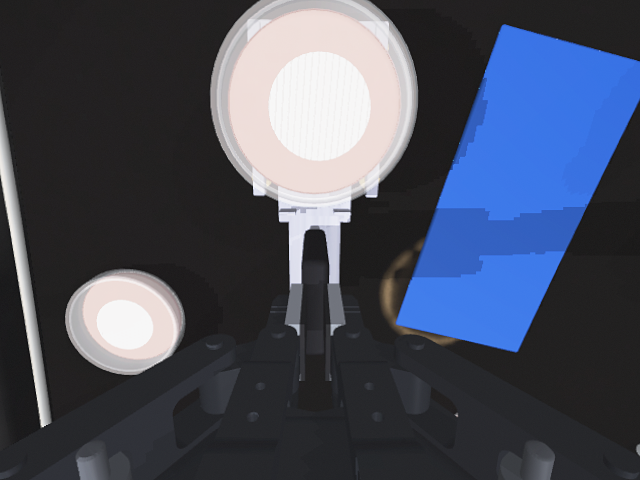

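The blade is under the dish and centred between the rails (rail ends at columns 259 and 372). The dish's near edge is at row 206 and the tabs at row 209, so there are a few millimetres to go.

```bash
python3 - <<'E'
from h import *
import pickle
i,s=pickle.load(open("w4.pkl","rb"))
t=s["eef_pos"];q=s["tcp_rot"];a=2*np.arctan2(q[2],q[1]);u=np.array([np.cos(a),np.sin(a)]);v=np.array([-u[1],u[0]])
print("cam",-i["world_to_cam"][:3,:3].T@i["world_to_cam"][:3,3])
for n,uv,z in [("edge",[314,206],.016),("edge",[314,206],.042),("far",[314,-8],.042),("tabtop front",[287,209],.0215),("L",[211,100],.042),("R",[417,100],.042)]:
    d=onz("wrist",[uv],z,i)[0][:2]-t[:2];print(n,z,d@u,d@v)
E
python3 -m crank '[{"grip":0.5,"x":0.1,"y":0.01,"z":0,"yaw":0},{"grip":0.5,"x":0.2,"y":0.02,"z":0,"yaw":0},{"grip":0.5,"x":0.3,"y":0.03,"z":0,"yaw":0},{"grip":0.5,"x":0.4,"y":0.03,"z":0,"yaw":0},{"grip":0.5,"x":0.45,"y":0.04,"z":0,"yaw":0},{"grip":0.5,"x":0.5,"y":0.04,"z":0,"yaw":0},{"grip":0.5,"x":0.5,"y":0.04,"z":0,"yaw":0},{"grip":0.5,"x":0.5,"y":0.04,"z":0,"yaw":0}]'
python3 - <<'E'
from h import *
i=eyes.camera_info("wrist");s=telemetry.observe();f=eyes.grab_frame("wrist")[:,:,::-1];cv2.imwrite("pics/w5.png",f);print(s["eef_pos"],s["wrist_force"])
cv2.imwrite("pics/w5c.png",cv2.resize(f[150:270,230:400],None,fx=4,fy=4,interpolation=cv2.INTER_CUBIC))
E
```

```text
cam [0.57669705 0.02488451 0.2224393 ]
edge 0.016 0.02997952431631511 0.00014531369516349534
edge 0.042 0.03521041000908274 9.118114288276941e-05
far 0.042 0.12977223797978021 7.378961962451841e-05
tabtop front 0.0215 0.029320935462505627 0.01568910994732862
L 0.042 0.08603258543858547 0.04879089450541516
R 0.042 0.08607865440088099 -0.048627934703120795
time: 7.5
eef_pos: [0.5106, 0.0196, 0.0432]
tcp_rot: [-0.0, 0.999, 0.042, -0.0]
wrist_force: [0.2, -0.2, -2.3]
gripper_width: 0.087
grasp_force: 103.1
[0.51059914 0.01958598 0.04316721] [ 0.15792078 -0.16133503 -2.33210077]
```

View pics/w5c.png

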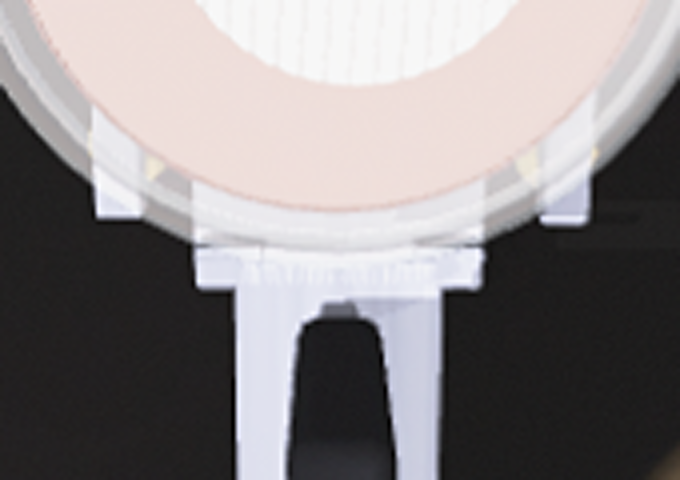

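```bash
python3 -m crank '[{"grip":0.5,"x":0.1,"y":0.01,"z":0,"yaw":0},{"grip":0.5,"x":0.2,"y":0.02,"z":0,"yaw":0},{"grip":0.5,"x":0.25,"y":0.02,"z":0,"yaw":0},{"grip":0.5,"x":0.25,"y":0.02,"z":0.2,"yaw":0},{"grip":0.5,"x":0.25,"y":0.02,"z":0.4,"yaw":0},{"grip":0.5,"x":0.25,"y":0.02,"z":0.6,"yaw":0},{"grip":0.5,"x":0.25,"y":0.02,"z":0.9,"yaw":0},{"grip":0.5,"x":0.25,"y":0.02,"z":1.2,"yaw":0}]'
python3 -m crank '[{"grip":0.5,"x":0,"y":0,"z":0.5,"yaw":0},{"grip":0.5,"x":0,"y":0,"z":1.2,"yaw":0},{"grip":0.5,"x":0,"y":0,"z":2,"yaw":0},{"grip":0.5,"x":0,"y":0,"z":3,"yaw":0},{"grip":0.5,"x":0,"y":0,"z":4,"yaw":0},{"grip":0.5,"x":0,"y":0,"z":4.7,"yaw":0},{"grip":0.5,"x":0,"y":0,"z":5,"yaw":0},{"grip":0.5,"x":0,"y":0,"z":5,"yaw":0}]'
python3 - <<'E'
from h import *
i=eyes.camera_info("wrist");s=telemetry.observe();f=eyes.grab_frame("wrist")[:,:,::-1];cv2.imwrite("pics/w6.png",f);print(s["eef_pos"],s["wrist_force"],s["ft_torque"],s["tcp_rot"])
E
```

```text
time: 8.35
eef_pos: [0.5128, 0.0198, 0.0552]
tcp_rot: [-0.0, 0.999, 0.042, -0.0]
wrist_force: [0.1, 0.1, -4.6]
gripper_width: 0.082
grasp_force: 102.8
time: 9.15
eef_pos: [0.5136, 0.0197, 0.1059]
tcp_rot: [0.0, 0.999, 0.042, 0.001]
wrist_force: [1.1, -0.0, -3.7]
gripper_width: 0.079
grasp_force: 102.9
[0.51356823 0.01972616 0.10590273] [ 1.05683547 -0.00683754 -3.68473668] [0.06083761 0.13956266 0.01934455] [7.00707309e-05 9.99116012e-01 4.20340378e-02 5.73874528e-04]
```

```bash
python3 -m crank '[{"grip":0.5,"x":0,"y":0,"z":0.4,"yaw":0},{"grip":0.5,"x":0,"y":0,"z":1.2,"yaw":0},{"grip":0.5,"x":0,"y":0,"z":2.5,"yaw":0},{"grip":0.5,"x":0,"y":0,"z":4.2,"yaw":0},{"grip":0.5,"x":0,"y":0,"z":6.2,"yaw":0},{"grip":0.5,"x":0,"y":0,"z":8,"yaw":0},{"grip":0.5,"x":0,"y":0,"z":9.3,"yaw":0},{"grip":0.5,"x":0,"y":0,"z":10,"yaw":0}]'
python3 -m crank '[{"grip":0.5,"x":0.2,"y":-0.35,"z":0,"yaw":-0.5},{"grip":0.5,"x":0.6,"y":-1.05,"z":0,"yaw":-1.5},{"grip":0.5,"x":1.2,"y":-2.1,"z":0,"yaw":-3},{"grip":0.5,"x":2,"y":-3.5,"z":0,"yaw":-5},{"grip":0.5,"x":2.9,"y":-5,"z":0,"yaw":-7},{"grip":0.5,"x":3.9,"y":-6.8,"z":0,"yaw":-9},{"grip":0.5,"x":4.9,"y":-8.5,"z":0,"yaw":-11},{"grip":0.5,"x":5.8,"y":-10.3,"z":0,"yaw":-13}]'
python3 -m crank '[{"grip":0.5,"x":1,"y":-1.7,"z":0,"yaw":-2},{"grip":0.5,"x":2,"y":-3.5,"z":0,"yaw":-4},{"grip":0.5,"x":3,"y":-5.2,"z":0,"yaw":-6},{"grip":0.5,"x":4,"y":-7,"z":0,"yaw":-8},{"grip":0.5,"x":5,"y":-8.7,"z":0,"yaw":-10},{"grip":0.5,"x":5.9,"y":-10.4,"z":0,"yaw":-12},{"grip":0.5,"x":6.7,"y":-11.8,"z":0,"yaw":-13.5},{"grip":0.5,"x":7.2,"y":-12.7,"z":0,"yaw":-14.5}]'
python3 -m crank '[{"grip":0.5,"x":0.3,"y":-0.6,"z":0,"yaw":-1},{"grip":0.5,"x":0.6,"y":-1.1,"z":0,"yaw":-2},{"grip":0.5,"x":0.8,"y":-1.4,"z":0,"yaw":-2.7},{"grip":0.5,"x":0.9,"y":-1.6,"z":0,"yaw":-3.1},{"grip":0.5,"x":0.9,"y":-1.6,"z":0,"yaw":-3.1},{"grip":0.5,"x":0.9,"y":-1.6,"z":0,"yaw":-3.1},{"grip":0.5,"x":0.9,"y":-1.6,"z":0,"yaw":-3.1},{"grip":0.5,"x":0.9,"y":-1.6,"z":0,"yaw":-3.1}]'
python3 - <<'E'
from h import *
i=eyes.camera_info("wrist");s=telemetry.observe();f=eyes.grab_frame("wrist")[:,:,::-1];cv2.imwrite("pics/w7.png",f);import pickle;pickle.dump((i,s),open("w7.pkl","wb"));print(s["eef_pos"],s["wrist_force"],s["ft_torque"],s["tcp_rot"])
E
```

```text
time: 10.0
eef_pos: [0.514, 0.0197, 0.2075]
tcp_rot: [0.0, 0.999, 0.042, 0.001]
wrist_force: [0.0, 0.8, -2.7]
gripper_width: 0.082
grasp_force: 102.9
time: 10.8
eef_pos: [0.5719, -0.0853, 0.2046]
tcp_rot: [0.0, 0.997, -0.073, -0.0]
wrist_force: [0.5, 0.7, -2.9]
gripper_width: 0.089
grasp_force: 102.9
time: 11.6
eef_pos: [0.6433, -0.2129, 0.2041]
tcp_rot: [0.0, 0.98, -0.199, -0.0]
wrist_force: [-0.6, 0.0, -3.7]
gripper_width: 0.081
grasp_force: 102.9
time: 12.4
eef_pos: [0.6521, -0.2259, 0.2053]
tcp_rot: [-0.0, 0.975, -0.223, 0.0]
wrist_force: [-0.0, -0.3, -4.5]
gripper_width: 0.085
grasp_force: 102.9
[ 0.65214055 -0.22593401  0.20533602] [-0.04389427 -0.26545247 -4.50621592] [ 0.08043477  0.17544494 -0.03974059] [-2.08085994e-05  9.74847465e-01 -2.22873086e-01  8.02855999e-05]
```

View pics/w7.png

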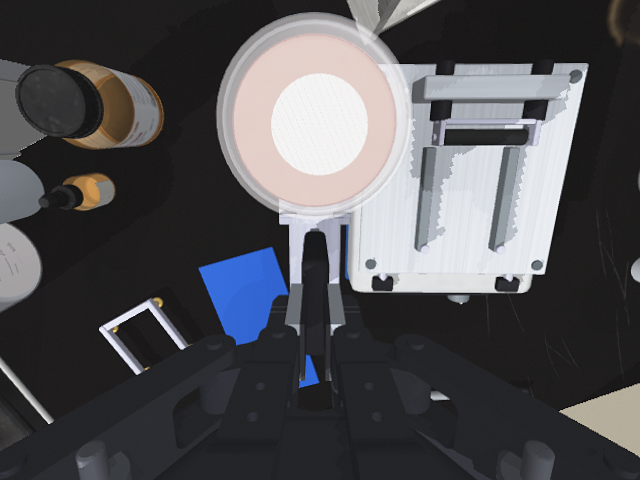

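The close view shows the pegs at about (424,247) and (499,248). The roller's black band spans (446–527, 127–145), the rails run up from the pegs, and the front deck screws are at (370,265) and (537,265) with the back right one at (575,76). The dish sits against both tabs.

```bash
python3 - <<'E'
from h import *
import pickle
i,s=pickle.load(open("w7.pkl","rb")); np.set_printoptions(precision=4,suppress=True)
t=s["eef_pos"];q=s["tcp_rot"];a=2*np.arctan2(q[2],q[1]);u=np.array([np.cos(a),np.sin(a)]);v=np.array([-u[1],u[0]])
print("tool yaw",np.degrees(a))
for n,uv,z in [("pegL",[424,247],.098),("pegR",[499,248],.098),("rollL",[446,136],.107),("rollR",[527,136],.107),("roll topedge front",[487,145],.107),("roll back",[487,127],.107),
 ("railLtop",[429,148],.092),("railRtop",[510,148],.092),("scFL",[370,265],.081),("scFR",[537,265],.081),("scBR",[575,76],.081)]:
    P=onz("wrist",[uv],z,i)[0];d=P[:2]-t[:2];print(n,P[:2],"along %.4f lat %.4f"%(d@u,d@v))
zb=t[2]-.0347+.003
for n,uv,z in [("dishL",[217,115],zb+.026),("dishR",[410,115],zb+.026),("dishfar",[314,12],zb+.026),("dishnear",[314,215],zb+.026),("tab",[285,212],zb),]:
    d=onz("wrist",[uv],z,i)[0][:2]-t[:2];print(n,d@u,d@v)
f=cv2.imread("pics/w7.png")
g=cv2.cvtColor(f,6)
print(g[100:165:1,487].tolist())
print(g[232:262:3,410:440].tolist()); print(g[232:262:3,485:515].tolist())
print("row180",g[180,410:530].tolist())
E
```

```text
tool yaw -25.75567898040408
pegL [ 0.5926 -0.3006] along -0.0212 lat -0.0931
pegR [ 0.5645 -0.357 ] along -0.0220 lat -0.1561
rollL [ 0.6714 -0.345 ] along 0.0691 lat -0.0988
rollR [ 0.6451 -0.3987] along 0.0687 lat -0.1587
roll topedge front [ 0.6518 -0.3703] along 0.0624 lat -0.1302
roll back [ 0.6642 -0.3742] along 0.0753 lat -0.1283
railLtop [ 0.6662 -0.3345] along 0.0598 lat -0.0917
railRtop [ 0.6381 -0.3919] along 0.0595 lat -0.1555
scFL [ 0.5904 -0.2528] along -0.0439 lat -0.0511
scFR [ 0.5252 -0.3885] along -0.0437 lat -0.2016
scBR [ 0.6657 -0.4569] along 0.1126 lat -0.2021
dishL 0.07982003113570159 0.047384958704471423
dishR 0.07986044632899496 -0.04739376125706636
dishfar 0.1238260497573803 -0.00025841484667621167
dishnear 0.029639567256779336 -0.00023471690506744817
tab 0.025592795209464416 0.017410198255395293
[96, 95, 89, 155, 178, 178, 177, 177, 177, 176, 176, 178, 177, 177, 178, 177, 177, 179, 162, 168, 179, 182, 187, 158, 129, 158, 176, 178, 145, 74, 31, 37, 39, 38, 41, 41, 40, 39, 39, 38, 38, 37, 35, 31, 18, 149, 232, 225, 225, 225, 225, 225, 225, 226, 226, 226, 226,
[... 2938 characters left out ...]
 231, 231, 231, 231, 230, 232, 233, 232, 231, 232, 233, 233, 232, 232, 231, 231, 231, 231, 231, 231]]
row180 [221, 219, 219, 220, 218, 217, 218, 220, 222, 188, 98, 54, 56, 73, 104, 121, 119, 120, 121, 122, 122, 122, 124, 143, 172, 170, 170, 170, 170, 168, 168, 165, 188, 225, 224, 221, 221, 225, 222, 217, 216, 219, 221, 219, 218, 219, 221, 222, 222, 222, 222, 219, 221, 221, 217, 216, 222, 221, 221, 224, 223, 222, 222, 219, 217, 221, 221, 223, 225, 222, 222, 222, 224, 226, 224, 221, 221, 220, 221, 223, 224, 224, 224, 223, 222, 222, 224, 215, 155, 87, 93, 94, 95, 93, 107, 137, 150, 149, 150, 149, 149, 148, 148, 147, 147, 181, 186, 188, 188, 186, 188, 187, 234, 229, 225, 226, 229, 231, 232, 232]
```

```bash
python3 -m crank '[{"grip":0.5,"x":-0.3,"y":-0.2,"z":0,"yaw":0},{"grip":0.5,"x":-1,"y":-0.7,"z":0,"yaw":0},{"grip":0.5,"x":-2,"y":-1.4,"z":0,"yaw":0},{"grip":0.5,"x":-3.3,"y":-2.3,"z":0,"yaw":0},{"grip":0.5,"x":-4.7,"y":-3.3,"z":0,"yaw":0},{"grip":0.5,"x":-6.4,"y":-4.5,"z":0,"yaw":0},{"grip":0.5,"x":-7.8,"y":-5.5,"z":0,"yaw":0},{"grip":0.5,"x":-9.2,"y":-6.5,"z":0,"yaw":0}]'
python3 -m crank '[{"grip":0.5,"x":-1.2,"y":-0.8,"z":0,"yaw":0},{"grip":0.5,"x":-2,"y":-1.4,"z":0,"yaw":0},{"grip":0.5,"x":-2.4,"y":-1.7,"z":-0.3,"yaw":0},{"grip":0.5,"x":-2.6,"y":-1.8,"z":-1,"yaw":0},{"grip":0.5,"x":-2.6,"y":-1.8,"z":-2,"yaw":0},{"grip":0.5,"x":-2.6,"y":-1.8,"z":-3.3,"yaw":0},{"grip":0.5,"x":-2.6,"y":-1.8,"z":-4.5,"yaw":0},{"grip":0.5,"x":-2.6,"y":-1.8,"z":-5.2,"yaw":0}]'
python3 -m crank '[{"grip":0.5,"x":0,"y":0,"z":-0.2,"yaw":0},{"grip":0.5,"x":0,"y":0,"z":-0.2,"yaw":0},{"grip":0.5,"x":0,"y":0,"z":-0.2,"yaw":0},{"grip":0.5,"x":0,"y":0,"z":-0.2,"yaw":0},{"grip":0.5,"x":0,"y":0,"z":-0.2,"yaw":0},{"grip":0.5,"x":0,"y":0,"z":-0.2,"yaw":0},{"grip":0.5,"x":0,"y":0,"z":-0.2,"yaw":0},{"grip":0.5,"x":0,"y":0,"z":-0.2,"yaw":0}]'
python3 - <<'E'
from h import *
i=eyes.camera_info("wrist");s=telemetry.observe();f=eyes.grab_frame("wrist")[:,:,::-1];cv2.imwrite("pics/w8.png",f);import pickle;pickle.dump((i,s),open("w8.pkl","wb"));print(s["eef_pos"],s["wrist_force"],s["tcp_rot"])
t=s["eef_pos"];q=s["tcp_rot"];a=2*np.arctan2(q[2],q[1]);u=np.array([np.cos(a),np.sin(a)]);v=np.array([-u[1],u[0]])
P0=np.array([.65214,-.22593]);u0=np.array([.9007,-.4345]);v0=np.array([.4345,.9007])
w=lambda al,la:P0+al*u0+la*v0
print("expect screws",[proj("wrist",[*w(al,la),.081],i) for al,la in [(-.0439,-.0511),(-.0437,-.2016)]])
g=cv2.cvtColor(f,6)
for x0 in (150,420):
  for y0,y1 in ((0,330),):
    m=(g[:, x0:x0+120]<140).astype(np.uint8); m[:60]=0
    n,_,st,ce=cv2.connectedComponentsWithStats(m)
    print(x0,[(ce[k]+[x0,0],st[k,4]) for k in range(1,n) if 30<st[k,4]<600])
E
```

```text
time: 13.25
eef_pos: [0.5586, -0.2924, 0.2054]
tcp_rot: [0.0, 0.975, -0.223, 0.0]
wrist_force: [0.2, 0.2, -3.4]
gripper_width: 0.086
grasp_force: 102.9
time: 14.05
eef_pos: [0.5334, -0.3082, 0.1505]
tcp_rot: [-0.001, 0.975, -0.223, -0.001]
wrist_force: [-0.2, 0.0, -3.8]
gripper_width: 0.081
grasp_force: 102.8
time: 14.85
eef_pos: [0.5341, -0.3093, 0.1513]
tcp_rot: [0.0, 0.975, -0.223, 0.0]
wrist_force: [0.3, 0.8, -3.2]
gripper_width: 0.082
grasp_force: 102.9
[ 0.53414555 -0.30925581  0.15125207] [ 0.27244312  0.75975288 -3.15129705] [ 9.57725477e-06  9.74796826e-01 -2.23094476e-01  5.37583695e-05]
expect screws [array([[207.73265696, 199.55630496]]), array([[420.07826984, 199.25031395]])]
150 [(array([207.8951049 , 198.04195804]), np.int32(143)), (array([236.06012024, 227.82364729]), np.int32(499))]
420 [(array([422.4       , 198.62857143]), np.int32(70))]
```

```bash
cat > feel.py <<'E'
from h import *
F=[];X=[]
for k in range(6):
    eyes.grab_frame("wrist");s=telemetry.observe();F.append(s["wrist_force"]);X.append(s["eef_pos"])
F=np.mean(F,0);X=np.mean(X,0);u=np.array([.9007,-.4345])
print("pos",X.round(4),"F",F.round(2),"Falong %.2f Flat %.2f"%(F[:2]@u,F[:2]@[.4345,.9007]),"along %.2f mm"%(1e3*(X[:2]-[.5341,-.3092])@u),s["time"])
E
python3 -m crank '[{"grip":0.5,"x":0,"y":0,"z":-0.3,"yaw":0},{"grip":0.5,"x":0,"y":0,"z":-0.8,"yaw":0},{"grip":0.5,"x":0,"y":0,"z":-1.3,"yaw":0},{"grip":0.5,"x":0,"y":0,"z":-1.6,"yaw":0},{"grip":0.5,"x":0,"y":0,"z":-1.73,"yaw":0},{"grip":0.5,"x":0,"y":0,"z":-1.73,"yaw":0},{"grip":0.5,"x":0,"y":0,"z":-1.73,"yaw":0},{"grip":0.5,"x":0,"y":0,"z":-1.73,"yaw":0}]' >/dev/null; python3 feel.py
python3 -m crank '[{"grip":0.5,"x":0.1,"y":-0.05,"z":0,"yaw":0},{"grip":0.5,"x":0.2,"y":-0.1,"z":0,"yaw":0},{"grip":0.5,"x":0.3,"y":-0.15,"z":0,"yaw":0},{"grip":0.5,"x":0.4,"y":-0.19,"z":0,"yaw":0},{"grip":0.5,"x":0.45,"y":-0.22,"z":0,"yaw":0},{"grip":0.5,"x":0.45,"y":-0.22,"z":0,"yaw":0},{"grip":0.5,"x":0.45,"y":-0.22,"z":0,"yaw":0},{"grip":0.5,"x":0.45,"y":-0.22,"z":0,"yaw":0}]' >/dev/null; python3 feel.py
```

```text
pos [ 0.5342 -0.3093  0.1341] F [-0.11  0.07 -3.86] Falong -0.12 Flat 0.01 along 0.17 mm 16.0
pos [ 0.5386 -0.3114  0.1339] F [-0.1  -0.32 -3.25] Falong 0.05 Flat -0.34 along 5.02 mm 17.1
```

Advancing in 3 mm steps and checking the force after each.

```bash
python3 -m crank '[{"grip":0.5,"x":0.05,"y":-0.02,"z":0,"yaw":0},{"grip":0.5,"x":0.1,"y":-0.05,"z":0,"yaw":0},{"grip":0.5,"x":0.15,"y":-0.07,"z":0,"yaw":0},{"grip":0.5,"x":0.2,"y":-0.1,"z":0,"yaw":0},{"grip":0.5,"x":0.25,"y":-0.12,"z":0,"yaw":0},{"grip":0.5,"x":0.27,"y":-0.13,"z":0,"yaw":0},{"grip":0.5,"x":0.27,"y":-0.13,"z":0,"yaw":0},{"grip":0.5,"x":0.27,"y":-0.13,"z":0,"yaw":0}]' >/dev/null; python3 feel.py
python3 -m crank '[{"grip":0.5,"x":0.05,"y":-0.02,"z":0,"yaw":0},{"grip":0.5,"x":0.1,"y":-0.05,"z":0,"yaw":0},{"grip":0.5,"x":0.15,"y":-0.07,"z":0,"yaw":0},{"grip":0.5,"x":0.2,"y":-0.1,"z":0,"yaw":0},{"grip":0.5,"x":0.25,"y":-0.12,"z":0,"yaw":0},{"grip":0.5,"x":0.27,"y":-0.13,"z":0,"yaw":0},{"grip":0.5,"x":0.27,"y":-0.13,"z":0,"yaw":0},{"grip":0.5,"x":0.27,"y":-0.13,"z":0,"yaw":0}]' >/dev/null; python3 feel.py
```

```text
pos [ 0.5413 -0.3127  0.1339] F [-0.85  0.54 -3.35] Falong -1.00 Flat 0.11 along 8.02 mm 18.2
pos [ 0.544  -0.314   0.1339] F [-3.27  1.23 -2.95] Falong -3.47 Flat -0.31 along 11.00 mm 19.3
```

```bash
python3 -m crank '[{"grip":0.5,"x":0.06,"y":-0.03,"z":0,"yaw":0},{"grip":0.5,"x":0.12,"y":-0.06,"z":0,"yaw":0},{"grip":0.5,"x":0.18,"y":-0.09,"z":0,"yaw":0},{"grip":0.5,"x":0.24,"y":-0.12,"z":0,"yaw":0},{"grip":0.5,"x":0.3,"y":-0.15,"z":0,"yaw":0},{"grip":0.5,"x":0.36,"y":-0.17,"z":0,"yaw":0},{"grip":0.5,"x":0.36,"y":-0.17,"z":0,"yaw":0},{"grip":0.5,"x":0.36,"y":-0.17,"z":0,"yaw":0}]' >/dev/null; python3 feel.py
python3 -m crank '[{"grip":0.5,"x":0.05,"y":-0.02,"z":0,"yaw":0},{"grip":0.5,"x":0.1,"y":-0.05,"z":0,"yaw":0},{"grip":0.5,"x":0.15,"y":-0.07,"z":0,"yaw":0},{"grip":0.5,"x":0.2,"y":-0.1,"z":0,"yaw":0},{"grip":0.5,"x":0.22,"y":-0.11,"z":0,"yaw":0},{"grip":0.5,"x":0.22,"y":-0.11,"z":0,"yaw":0},{"grip":0.5,"x":0.22,"y":-0.11,"z":0,"yaw":0},{"grip":0.5,"x":0.22,"y":-0.11,"z":0,"yaw":0}]' >/dev/null; python3 feel.py
python3 - <<'E'
from h import *
f=eyes.grab_frame("wrist")[:,:,::-1];cv2.imwrite("pics/w9.png",f)
g=cv2.cvtColor(f,6);print(g[0:60,314].tolist());print(g[0:60,290].tolist());print(g[190:225,314].tolist())
g7=cv2.cvtColor(cv2.imread("pics/w7.png"),6);print(g7[190:225,314].tolist())
E
```

```text
pos [ 0.5476 -0.3157  0.1339] F [-3.17  1.49 -3.35] Falong -3.51 Flat -0.04 along 14.99 mm 20.4
pos [ 0.5498 -0.3168  0.1339] F [-3.57  2.28 -3.04] Falong -4.20 Flat 0.50 along 17.46 mm 21.5
[178, 174, 20, 38, 42, 43, 44, 46, 47, 48, 47, 48, 50, 51, 50, 50, 51, 44, 39, 35, 35, 62, 113, 143, 153, 154, 153, 156, 165, 189, 215, 223, 223, 218, 209, 212, 219, 222, 222, 222, 222, 223, 222, 201, 191, 211, 213, 214, 215, 218, 218, 218, 218, 218, 218, 218, 218, 218, 218, 219]
[175, 134, 25, 40, 43, 44, 47, 47, 49, 51, 51, 50, 50, 50, 50, 49, 49, 50, 49, 47, 45, 45, 43, 43, 47, 103, 137, 146, 148, 183, 219, 211, 215, 219, 221, 223, 222, 207, 209, 214, 230, 229, 229, 229, 229, 229, 215, 194, 188, 212, 214, 215, 216, 218, 218, 218, 218, 218, 218, 218]
[217, 216, 216, 216, 218, 218, 217, 217, 217, 216, 217, 217, 217, 217, 217, 217, 217, 216, 216, 216, 201, 190, 217, 223, 222, 232, 235, 226, 218, 208, 216, 232, 234, 234, 221]
[212, 211, 212, 211, 212, 211, 211, 211, 212, 212, 212, 212, 211, 211, 212, 199, 187, 214, 221, 219, 223, 232, 222, 217, 210, 198, 225, 232, 232, 232, 228, 225, 225, 221, 213]
```

```bash
cat > roll.py <<'E'
from h import *
i=eyes.camera_info("wrist");f=eyes.grab_frame("wrist")[:,:,::-1];s=telemetry.observe()
g=cv2.cvtColor(f,6).astype(int)
P0=np.array([.65214,-.22593]);u0=np.array([.9007,-.4345])
for c in (300,314,328):
    col=g[:30,c];k=[r for r in range(29) if col[r]>=100 and col[r+1]<100]
    if not k: print(c,"none",col[:6]);continue
    r=k[0]+(col[k[0]]-100)/(col[k[0]]-col[k[0]+1]+1e-9)
    B=(onz("wrist",[[c,r]],.107,i)[0][:2]-P0)@u0; print(c,round(r,2),"axis along",round(1e3*(B-.0063),1),"push vs .0685:",round(1e3*(B-.0063-.0685),1))
print("TCP along",1e3*(s["eef_pos"][:2]-P0)@u0)
E
python3 roll.py
```

```text
300 1.31 axis along 75.5 push vs .0685: 7.0
314 1.49 axis along 75.4 push vs .0685: 6.9
328 1.48 axis along 75.4 push vs .0685: 6.9
TCP along -52.651083242277515
```

```bash
sed -i 's/range(6)/range(20)/' feel.py; python3 -m crank '[{"grip":0.5,"x":0.05,"y":-0.02,"z":0,"yaw":0},{"grip":0.5,"x":0.1,"y":-0.05,"z":0,"yaw":0},{"grip":0.5,"x":0.15,"y":-0.07,"z":0,"yaw":0},{"grip":0.5,"x":0.2,"y":-0.1,"z":0,"yaw":0},{"grip":0.5,"x":0.23,"y":-0.11,"z":0,"yaw":0},{"grip":0.5,"x":0.23,"y":-0.11,"z":0,"yaw":0},{"grip":0.5,"x":0.23,"y":-0.11,"z":0,"yaw":0},{"grip":0.5,"x":0.23,"y":-0.11,"z":0,"yaw":0}]' >/dev/null; python3 feel.py; python3 roll.py
```

```text
pos [ 0.5521 -0.3179  0.1339] F [-4.07  2.06 -3.06] Falong -4.56 Flat 0.08 along 20.02 mm 23.4
300 1.48 axis along 78.0 push vs .0685: 9.5
314 1.48 axis along 78.0 push vs .0685: 9.5
328 1.47 axis along 78.0 push vs .0685: 9.5
TCP along -50.11085553073397
```

```bash
python3 -m crank '[{"grip":0.5,"x":0,"y":0,"z":-0.15,"yaw":0},{"grip":0.5,"x":0,"y":0,"z":-0.3,"yaw":0},{"grip":0.5,"x":0,"y":0,"z":-0.45,"yaw":0},{"grip":0.5,"x":0,"y":0,"z":-0.6,"yaw":0},{"grip":0.5,"x":0,"y":0,"z":-0.75,"yaw":0},{"grip":0.5,"x":0,"y":0,"z":-0.8,"yaw":0},{"grip":0.5,"x":0,"y":0,"z":-0.8,"yaw":0},{"grip":0.5,"x":0,"y":0,"z":-0.8,"yaw":0}]' >/dev/null; sed -i 's/range(20)/range(8)/' feel.py; python3 feel.py
python3 -m crank '[{"grip":0.5,"x":0,"y":0,"z":-0.1,"yaw":0},{"grip":0.5,"x":0,"y":0,"z":-0.2,"yaw":0},{"grip":0.5,"x":0,"y":0,"z":-0.3,"yaw":0},{"grip":0.5,"x":0,"y":0,"z":-0.4,"yaw":0},{"grip":0.5,"x":0,"y":0,"z":-0.5,"yaw":0},{"grip":0.5,"x":0,"y":0,"z":-0.55,"yaw":0},{"grip":0.5,"x":0,"y":0,"z":-0.55,"yaw":0},{"grip":0.5,"x":0,"y":0,"z":-0.55,"yaw":0}]' >/dev/null; python3 feel.py;python3 roll.py
```

```text
pos [ 0.5521 -0.3179  0.1259] F [-4.1   2.18 -2.58] Falong -4.64 Flat 0.18 along 20.05 mm 24.65
pos [ 0.5523 -0.318   0.1207] F [-4.77  2.36 -1.49] Falong -5.32 Flat 0.06 along 20.21 mm 25.85
300 none [50 49 49 49 48 47]
314 none [50 49 47 47 47 50]
328 none [48 50 49 48 49 47]
TCP along -49.912019152471785
```

```bash
python3 -m crank '[{"grip":0.5,"x":-0.07,"y":0.04,"z":0,"yaw":0},{"grip":0.5,"x":-0.14,"y":0.07,"z":0,"yaw":0},{"grip":0.5,"x":-0.21,"y":0.1,"z":0,"yaw":0},{"grip":0.5,"x":-0.28,"y":0.14,"z":0,"yaw":0},{"grip":0.5,"x":-0.36,"y":0.17,"z":0,"yaw":0},{"grip":0.5,"x":-0.45,"y":0.22,"z":0,"yaw":0},{"grip":0.5,"x":-0.54,"y":0.26,"z":0,"yaw":0},{"grip":0.5,"x":-0.54,"y":0.26,"z":0,"yaw":0}]' >/dev/null; python3 feel.py
python3 - <<'E'
from h import *
f=eyes.grab_frame("wrist")[:,:,::-1];cv2.imwrite("pics/w10.png",f)
g=cv2.cvtColor(f,6);a=cv2.cvtColor(cv2.imread("pics/w9.png"),6)
print(g[185:225,314].tolist());
E
```

```text
pos [ 0.5469 -0.3155  0.1206] F [-0.92  0.34 -1.48] Falong -0.98 Flat -0.09 along 14.30 mm 27.1
[214, 214, 215, 214, 215, 214, 215, 214, 214, 214, 214, 214, 214, 214, 214, 215, 214, 214, 215, 214, 215, 214, 195, 203, 220, 223, 223, 223, 222, 220, 218, 219, 213, 201, 227, 235, 232, 227, 217, 214]
```

```bash
python3 -m crank '[{"grip":0.5,"x":-0.1,"y":0.05,"z":0,"yaw":0},{"grip":0.5,"x":-0.2,"y":0.1,"z":0,"yaw":0},{"grip":0.5,"x":-0.3,"y":0.15,"z":0,"yaw":0},{"grip":0.5,"x":-0.4,"y":0.19,"z":0,"yaw":0},{"grip":0.5,"x":-0.5,"y":0.24,"z":0,"yaw":0},{"grip":0.5,"x":-0.6,"y":0.29,"z":0,"yaw":0},{"grip":0.5,"x":-0.6,"y":0.29,"z":0,"yaw":0},{"grip":0.5,"x":-0.6,"y":0.29,"z":0,"yaw":0}]' >/dev/null; python3 feel.py
python3 - <<'E'
from h import *
f=eyes.grab_frame("wrist")[:,:,::-1];cv2.imwrite("pics/w11.png",f)
i=eyes.camera_info("wrist");P0=np.array([.65214,-.22593]);u0=np.array([.9007,-.4345]);v0=np.array([.4345,.9007])
for n in ("w10","w11"):
  f=cv2.imread(f"pics/{n}.png");g=cv2.cvtColor(f,6); print(n,g[185:225,314].tolist(),g[0:12,314].tolist())
k=(f.min(2)>225).astype(np.uint8);k[:,:230]=0;k[:,400:]=0;k[230:]=0
pk=((f[:,:,2].astype(int)-f[:,:,0]>8)&(f[:,:,2]>170)).astype(np.uint8)
c=max(cv2.findContours(pk,0,1)[0],key=cv2.contourArea);e=cv2.fitEllipse(c);print(e,cv2.boundingRect(c))
for z in (.112,.108): 
  d=onz("wrist",[e[0]],z,i)[0][:2]-P0;print("pink centre along/lat",d@u0,d@v0)
# w7 self-check
E
```

```text
pos [ 0.5408 -0.3124  0.1204] F [-0.04 -0.2  -1.71] Falong 0.05 Flat -0.20 along 7.40 mm 28.35
w10 [214, 214, 215, 214, 215, 214, 215, 214, 214, 214, 214, 214, 214, 214, 214, 215, 214, 214, 215, 214, 215, 214, 195, 203, 220, 223, 223, 223, 222, 220, 218, 219, 213, 201, 227, 235, 232, 227, 217, 214] [49, 49, 47, 46, 46, 44, 31, 33, 135, 136, 151, 151]
w11 [215, 215, 215, 215, 215, 215, 215, 215, 215, 216, 203, 192, 208, 214, 212, 219, 234, 226, 219, 218, 208, 216, 231, 234, 231, 217, 208, 209, 209, 209, 210, 213, 214, 214, 214, 214, 215, 216, 216, 220] [218, 220, 220, 209, 205, 212, 221, 220, 220, 220, 220, 220]
((314.1295166015625, 104.83531188964844), (170.37078857421875, 182.56338500976562), 179.47491455078125) (229, 13, 171, 184)
pink centre along/lat 0.022056717211588642 -0.12664221789120303
pink centre along/lat 0.022336220758217718 -0.12663621033680164
```

```bash
python3 -m crank '[{"grip":0.5,"x":-0.4,"y":0.19,"z":0,"yaw":0},{"grip":0.5,"x":-1,"y":0.48,"z":0,"yaw":0},{"grip":0.5,"x":-1.8,"y":0.87,"z":0,"yaw":0},{"grip":0.5,"x":-2.6,"y":1.25,"z":0,"yaw":0},{"grip":0.5,"x":-3.4,"y":1.64,"z":0,"yaw":0},{"grip":0.5,"x":-4.2,"y":2.03,"z":0,"yaw":0},{"grip":0.5,"x":-5,"y":2.41,"z":0,"yaw":0},{"grip":0.5,"x":-5.6,"y":2.7,"z":0,"yaw":0}]'
python3 -m crank '[{"grip":0.5,"x":-0.6,"y":0.29,"z":0,"yaw":0},{"grip":0.5,"x":-1.4,"y":0.68,"z":0,"yaw":0},{"grip":0.5,"x":-2.2,"y":1.06,"z":0,"yaw":0},{"grip":0.5,"x":-3,"y":1.45,"z":0,"yaw":0},{"grip":0.5,"x":-3.6,"y":1.74,"z":0,"yaw":0},{"grip":0.5,"x":-4,"y":1.93,"z":0,"yaw":0},{"grip":0.5,"x":-4,"y":1.93,"z":0,"yaw":0},{"grip":0.5,"x":-4,"y":1.93,"z":0,"yaw":0}]'
python3 - <<'E'
from h import *
for n in ("top","side"): cv2.imwrite(f"pics/{n}1.png",eyes.grab_frame(n)[:,:,::-1])
f=cv2.imread("pics/top1.png");pk=((f[:,:,2].astype(int)-f[:,:,0]>8)&(f[:,:,2]>170)).astype(np.uint8);pk[:,:330]=0;pk[:,420:]=0;pk[300:]=0;pk[:170]=0
c=max(cv2.findContours(pk,0,1)[0],key=cv2.contourArea);e=cv2.fitEllipse(c);print(e);P=onz("top",[e[0]],.112)[0];print(P)
P0=np.array([.65214,-.22593]);d=P[:2]-P0;print(d@[.9007,-.4345],d@[.4345,.9007])
f=cv2.imread("pics/side1.png");pk=((f[:,:,2].astype(int)-f[:,:,0]>8)&(f[:,:,2]>170)).astype(np.uint8);pk[:,:280]=0;pk[:,420:]=0;pk[330:]=0;pk[:220]=0
c=max(cv2.findContours(pk,0,1)[0],key=cv2.contourArea);print(cv2.fitEllipse(c),cv2.boundingRect(c))
from h import proj
R=P0+np.array([.9007,-.4345])*.020+np.array([.4345,.9007])*-.126
print("expected nest mid in side",proj("side",[[*R,.105],[*R,.115]]))
E
```

```text
time: 29.2
eef_pos: [0.484, -0.2851, 0.1205]
tcp_rot: [0.0, 0.975, -0.223, 0.0]
wrist_force: [-0.6, -0.2, -1.9]
gripper_width: 0.087
grasp_force: 103.3
time: 30.0
eef_pos: [0.4449, -0.2662, 0.1205]
tcp_rot: [0.0, 0.975, -0.223, 0.0]
wrist_force: [0.1, -1.4, -1.5]
gripper_width: 0.082
grasp_force: 103.3
((353.8124084472656, 272.78118896484375), (50.41988754272461, 63.70429992675781), 126.45775604248047)
[ 0.47939142 -0.29990346  0.112     ]
-0.1234531800950279 -0.14168715245697397
((334.0666809082031, 258.46636962890625), (14.45131778717041, 40.92143249511719), 91.39544677734375) (312, 253, 46, 14)
expected nest mid in side [[333.91306759 258.91342022]
 [334.04808137 254.16889628]]
```

```bash
python3 -m crank '[{"grip":0.5,"x":0,"y":0,"z":1,"yaw":0},{"grip":0.5,"x":0,"y":0,"z":3,"yaw":0},{"grip":0.5,"x":0,"y":1,"z":5,"yaw":1},{"grip":0.5,"x":0.5,"y":3,"z":5,"yaw":4},{"grip":0.5,"x":1.5,"y":6,"z":5,"yaw":8},{"grip":0.5,"x":2.5,"y":9.5,"z":5,"yaw":12},{"grip":0.5,"x":3.4,"y":13,"z":5,"yaw":15},{"grip":0.5,"x":4,"y":15.5,"z":4.5,"yaw":17}]'
python3 -m crank '[{"grip":0.5,"x":0.2,"y":1,"z":-1,"yaw":0.2},{"grip":0.5,"x":0.2,"y":1.5,"z":-3,"yaw":0.2},{"grip":0.5,"x":0.2,"y":1.5,"z":-5.5,"yaw":0.2},{"grip":0.5,"x":0.2,"y":1.5,"z":-8,"yaw":0.2},{"grip":0.5,"x":0.2,"y":1.5,"z":-10,"yaw":0.2},{"grip":0.5,"x":0.2,"y":1.5,"z":-11,"yaw":0.2},{"grip":0.5,"x":0.2,"y":1.5,"z":-11.7,"yaw":0.2},{"grip":0.5,"x":0.2,"y":1.5,"z":-11.7,"yaw":0.2}]'
```

```text
time: 30.9
eef_pos: [0.486, -0.1094, 0.1671]
tcp_rot: [0.0, 0.997, -0.075, 0.001]
wrist_force: [0.8, -0.3, -1.9]
gripper_width: 0.084
grasp_force: 103.3
time: 31.7
eef_pos: [0.4864, -0.0963, 0.0479]
tcp_rot: [-0.0, 0.997, -0.075, -0.0]
wrist_force: [0.1, -0.0, -1.8]
gripper_width: 0.089
grasp_force: 103.3
```

```bash
python3 -m crank '[{"grip":0.5,"x":0,"y":0,"z":-0.4,"yaw":0},{"grip":0.5,"x":0,"y":0,"z":-0.7,"yaw":0},{"grip":0.5,"x":0,"y":0,"z":-0.9,"yaw":0},{"grip":0.5,"x":0,"y":0,"z":-0.95,"yaw":0},{"grip":0.5,"x":0,"y":0,"z":-1,"yaw":0},{"grip":0.5,"x":0,"y":0,"z":-1.03,"yaw":0},{"grip":0.5,"x":0,"y":0,"z":-1.03,"yaw":0},{"grip":0.5,"x":0,"y":0,"z":-1.03,"yaw":0}]' >/dev/null; python3 feel.py
```

```text
pos [ 0.4868 -0.0961  0.0381] F [ 0.07 -0.37 -1.31] Falong 0.22 Flat -0.30 along -135.19 mm 32.9
```

```bash
python3 -m crank '[{"grip":0.5,"x":0,"y":0,"z":-0.03,"yaw":0},{"grip":0.5,"x":0,"y":0,"z":-0.06,"yaw":0},{"grip":0.5,"x":0,"y":0,"z":-0.09,"yaw":0},{"grip":0.5,"x":0,"y":0,"z":-0.1,"yaw":0},{"grip":0.5,"x":0,"y":0,"z":-0.1,"yaw":0},{"grip":0.5,"x":0,"y":0,"z":-0.1,"yaw":0},{"grip":0.5,"x":0,"y":0,"z":-0.1,"yaw":0},{"grip":0.5,"x":0,"y":0,"z":-0.1,"yaw":0}]' >/dev/null; python3 feel.py
```

```text
pos [ 0.487  -0.096   0.0378] F [-3.41  2.31  7.09] Falong -4.08 Flat 0.60 along -135.07 mm 34.1
```

```bash
python3 -m crank '[{"grip":1.2,"x":0,"y":0,"z":0.05,"yaw":0},{"grip":1.5,"x":0,"y":0,"z":0.08,"yaw":0},{"grip":2,"x":0,"y":0,"z":0.1,"yaw":0},{"grip":3,"x":0,"y":0,"z":0.1,"yaw":0},{"grip":4.5,"x":0,"y":0,"z":0.1,"yaw":0},{"grip":4.5,"x":0,"y":0,"z":0.1,"yaw":0},{"grip":4.5,"x":0,"y":0,"z":0.1,"yaw":0},{"grip":4.5,"x":0,"y":0,"z":0.1,"yaw":0}]' 40
python3 -m crank '[{"grip":4.5,"x":0,"y":0,"z":0.5,"yaw":0},{"grip":4.5,"x":0,"y":0,"z":2,"yaw":0},{"grip":4.5,"x":0,"y":0,"z":4,"yaw":0},{"grip":4.5,"x":0,"y":0,"z":6,"yaw":0},{"grip":4.5,"x":0,"y":0,"z":8,"yaw":0},{"grip":4.5,"x":0,"y":0,"z":10,"yaw":0},{"grip":4.5,"x":0,"y":0,"z":11.6,"yaw":0},{"grip":4.5,"x":0,"y":0,"z":11.6,"yaw":0}]'
python3 - <<'E'
from h import *
import pickle
i,_=pickle.load(open("w1.pkl","rb"));f=eyes.grab_frame("wrist")[:,:,::-1];cv2.imwrite("pics/w12.png",f);i2=eyes.camera_info("wrist")
for n,ii in (("w1",i),("w12",i2)):
    g=cv2.imread(f"pics/{n}.png").astype(int);m=((g.min(2)>190)&(g.max(2)<256)).astype(np.uint8);m[:, :285]=0;m[:,350:]=0;m[200:]=0
    c=max(cv2.findContours(m,0,2)[0],key=cv2.contourArea);r=cv2.minAreaRect(c);print(n,r,onz("wrist",[r[0]],.006,ii))
for n in ("top","side"): cv2.imwrite(f"pics/{n}2.png",eyes.grab_frame(n)[:,:,::-1])
f=cv2.imread("pics/top2.png").astype(int);pk=((f[:,:,2]-f[:,:,0]>8)&(f[:,:,2]>170)).astype(np.uint8);pk[:,:330]=0;pk[:,415:]=0;pk[250:]=0;pk[:170]=0
c=max(cv2.findContours(pk,0,1)[0],key=cv2.contourArea);e=cv2.fitEllipse(c);P=onz("top",[e[0]],.112)[0];d=P[:2]-[.65214,-.22593];print(e,P,"nest frame",d@[.9007,-.4345],d@[.4345,.9007])
a=cv2.imread("pics/top0.png").astype(int);D=(abs(f-a).max(2)>50).astype(np.uint8);D=cv2.morphologyEx(D,cv2.MORPH_OPEN,np.ones((3,3)))
n,_,st,ce=cv2.connectedComponentsWithStats(D);print([st[k].tolist() for k in range(1,n)])
E
```

```text
time: 34.9
eef_pos: [0.4867, -0.0961, 0.0381]
tcp_rot: [0.0, 0.997, -0.075, -0.0]
wrist_force: [0.3, -0.1, -0.2]
gripper_width: 0.528
grasp_force: 0.0
time: 35.7
eef_pos: [0.4886, -0.0967, 0.1573]
tcp_rot: [0.001, 0.997, -0.075, 0.003]
wrist_force: [1.3, 0.1, 0.0]
gripper_width: 0.528
grasp_force: 0.0
w1 ((316.19134521484375, 145.1401824951172), (50.12251281738281, 108.32461547851562), 0.9240454435348511) [[ 0.54591292 -0.10660703  0.006     ]]
w12 ((314.5, 147.5), (103.0, 49.0), 90.0) [[ 0.54623784 -0.10556812  0.006     ]]
((369.6037902832031, 222.42636108398438), (31.16122055053711, 32.259761810302734), 127.05970764160156) [ 0.61437231 -0.34607073  0.112     ] nest frame 0.018183790755824436 -0.12462081705217144
[[367, 198, 21, 14, 140], [156, 206, 142, 165, 8874], [354, 206, 14, 24, 147], [376, 217, 12, 20, 98], [348, 254, 14, 8, 46], [245, 353, 9, 7, 54], [166, 354, 58, 33, 385], [229, 359, 15, 39, 217], [232, 361, 3, 3, 9], [227, 371, 4, 8, 24], [400, 388, 188, 58, 4208], [108, 392, 116, 88, 4666], [221, 399, 20, 41, 425], [552, 426, 33, 54, 863], [510, 438, 12, 10, 82], [232, 444, 7, 8, 43], [269, 447, 162, 33, 2611], [431, 446, 7, 4, 21], [418, 448, 10, 3, 30], [224, 454, 12, 19, 153], [420, 455, 8, 3, 24], [433, 454, 3, 3, 9], [90, 462, 23, 18, 209], [512, 471, 28, 9, 155], [601, 471, 7, 9, 45]]
```

Lifter is back on the mat. Next a numeric check that the clamped dish is level, comparing the side view's pink ellipse with projected level and tilted discs.

```bash
python3 - <<'E'
from h import *
u=np.array([.9007,-.4345,0]);v=np.array([.4345,.9007,0]);P0=np.array([.65214,-.22593,0])
C=P0+.020*u-.1255*v+[0,0,.092]
def pred(cam,tilt,h,R,al=0):
    a=np.radians(tilt);uu=u*np.cos(a)-np.array([0,0,1])*np.sin(a);w=u*np.sin(a)+np.array([0,0,1])*np.cos(a)
    c0=C+uu*al+(np.array([0,0,.003]) if tilt else 0)
    t=np.linspace(0,2*np.pi,60);return cv2.fitEllipse(proj(cam,[c0+w*h+R*(np.cos(x)*uu+np.sin(x)*v) for x in t]).astype(np.float32))
fmt=lambda e:np.round([*e[0],*e[1],e[2]],2)
for tl in (0,4): print("side pred tilt",tl,fmt(pred("side",tl,.020,.042)))
for nm,win,C2 in (("side2",(280,420,220,330),0),("side0",(300,350,190,225),0)):
    f=cv2.imread(f"pics/{nm}.png").astype(int);
    for name,pk in (("pink",(f[:,:,2]-f[:,:,0]>8)&(f[:,:,2]>170)),("white",f.min(2)>247)):
        pk=pk.astype(np.uint8);x0,x1,y0,y1=win;m=np.zeros_like(pk);m[y0:y1,x0:x1]=pk[y0:y1,x0:x1]
        c=max(cv2.findContours(m,0,1)[0],key=cv2.contourArea);print(nm,name,fmt(cv2.fitEllipse(c)),cv2.boundingRect(c))
for tl in (0,4): print("white label pred",fmt(pred("side",tl,.025,.024)))
i=eyes.camera_info("wrist")
E
```

```text
side pred tilt 0 [334.15 255.9   23.78  46.5   91.72]
side pred tilt 4 [334.86 254.69  24.82  46.6   96.07]
side2 pink [334.1  258.43  14.4   40.98  91.43] (312, 253, 46, 14)
side2 white [333.82 253.9   14.38  28.39  90.64] (320, 247, 30, 15)
side0 pink [321.14 205.84   8.02  29.85  90.84] (305, 203, 33, 8)
side0 white [321.01 203.07   8.38  18.77  90.96] (312, 199, 19, 9)
white label pred [334.2  253.23  13.51  26.63  91.71]
white label pred [335.11 252.06  14.11  26.69  96.06]
```

```bash
python3 -c "from rig import manip; print(manip.sign_off())"
```

```text
the job is handed in; nothing more can be done
None
```

The dish is clamped on the shaker rails behind the front pegs, checked level in the side camera image, the lifter stands back on the blue mat, and the job is handed in after about 36 s of robot time (no verdict was returned).

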